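# Refit the foot block of a shoe-shine box and draw it tight with its cam

### The arm

A 6-joint arm with a two-finger parallel gripper is mounted at the origin on the work surface. World frame = base frame: x ahead of the robot, y to its left, z up, the work surface at z = 0. Lengths are in m, angles in rad, forces in N, time in s.
With the tool pointing down it reaches from about 0.3 to 0.875 m from the base axis. Payload 6.4 kg.
Tool frame: the origin (TCP) lies midway between the tips of the shut fingers; the grasp point (between the pads) lies 19 mm behind it; z points along the fingers, y is the line along which they close (so a half turn about z gives the same grasp; the last joint's range is limited). The gripper opens to 85 mm and grips with 20 to 120 N. Pads are 22 mm wide; open, the fingers measure 114 mm over their backs; the gripper's body (76 mm by 85 mm) begins 54 mm behind the grasp point. The pads swing forward as they close: fully open they stand 13 mm farther back than shut.
Start: joints at [0.978, 0.181, 1.607, -0, 1.354, -0.206], TCP at [0.217, 0.533, 0.231] pointing down, gripper open.
Joint ranges: [-2.99, 2.99], [-0.89, 2.07], [0.3, 2.58], [-1.14, 4.28], [0, 2.63], [-3.12, 3.12]. Speed limits (rad/s): [2.57, 2.57, 3.01, 3.14, 3.14, 3.14].

### API

Orientations are given as a unit quaternion [w, x, y, z].
In Python, from bench import status, camera, ctrl gives the robot as it stands. The module is installed in compiled form; this text tells all that it offers.
- The arm moves only by the shell command python3 -m handwheel 'ROWS'. ROWS is JSON, a list that holds one entry, the list of rows, each a list of 7 numbers: the opening, from -1 (shut) to 1 (fully open), then the shift along the tool's x, y, z in cm, then the turn, a rotation vector about the tool's x, y, z in degrees. A call has 1 to 10 rows; each row is the pose to reach, as a shift and turn from the pose commanded when the call began, along the tool's axes at that moment; what a row does not reach only later rows make up. A row lasts 1/8 s, in which the tool goes at most 62.5 mm and 10.7 degrees, less where a joint would pass 70% of its speed; a pose out of reach is approached as far as the arm can. A call with a gripper value outside its range is refused whole. The fingers move at their own pace and stop on an object; the grip force is fixed at half the most. Time passes only in rows, so rows that repeat a pose let the fingers close. It gives the time, the measured TCP pose, the force, the opening and the grip force at its end, in the units of the state.
- status.get_obs(): the state, without advancing time (a new reading comes with each control period).
- camera(name): name is "scene" or "top" or "wrist"; returns a dict with "frame" (400x640x3 uint8, blue, green, red), "depth" (400x640 float32, m along the optical axis (not along the pixel's ray), 0 where there is no reading), "fx", "fy", "cx", "cy" (pixels), "extrinsics" (4x4, takes a point from camera to world coordinates); the wrist camera has in their place "hand_eye" (4x4, takes a point from camera to tool coordinates, whose origin is the TCP and whose axes are the flange's). Camera axes: x right, y down, z forward; pixel columns grow to the right and rows downward; lengths in m; the calibration is good to about 2 mm. The wrist camera is an equidistant fisheye: a pixel r from the principal point sees the ray r / f radians off the axis. A picture is of the moment at which its call begins: read the wrist's pose just before it.
- ctrl.hand_in(): hands the job in; it is judged then, once.
The state is a dict: "time_s": time; "q": joint angles; "dq": joint speeds; "joint_efforts": joint torques, N m; "eef_pos": TCP position; "eef_rot": TCP orientation; "wrist_force": force on the tool from outside, world axes, zero at the start; "torque": the same for the moment, N m; "opening": opening from 0.0 (shut) to 1.0 (fully open); "grasp_force": force on a finger pad.
Only numpy, scipy, OpenCV 4.12 (cv2) and the standard library are available. Lean on these libraries where they do the work, as an engineer would, in place of code of your own. Each camera call takes 0.05 s, during which the arm holds its last target. There are 200 camera calls.

### The job

Stand the loose foot block on top of the shoe-shine box, between the two guides with its headed stud towards the cam, and slide it in until the stud stops in the cam's mouth. Then swing the cam's lever counter-clockwise (seen from above) until the cam has pulled the block snug against its rubber pads, with a pull of about 20 N, neither slack nor forced, and let go. Leave the tins, brushes and other things where they are.

Things in the scene. Friction and masses are not known exactly. Their poses are not given: they have to be found in the camera images.
- box: Wooden shoe-shine box, 360 x 180 x 100 mm high, fixed. Origin: centre of its underside; x runs along its length from the foot block's end to the cam's end (x is roughly world +y), z up. Its flat top (deck) is at z = 100 mm. The cam turns about the vertical line x = 75 mm, y = 0.
- guides (a point): Point on the deck midway between the two wooden guides, at x = -92 mm of the box; axes as the box. The guides run along x for 80 mm either way, 12 mm high, 6 mm thick, inner faces 54 mm apart (y = +-27 mm).
- pads (a point): Point on the deck at x = 0 of the box, near the two sprung rubber pads (24 mm high, y = 13 to 24 mm either side, steel posts behind them to x = 25 mm, tongue passes between) that stop the block's front. They give 14 N per mm. Where they stand differs by several mm from box to box, so the cam angle at which the block is tight is unknown (1.4 to 2.6 rad) and must be felt.
- foot: Loose wooden foot block, about 0.35 kg, 110 long (x) x 50 wide (y) x 58 mm high, rubber top, flat vertical sides free to grip. Origin: centre of its underside, x towards the stud. A flat steel tongue (16 wide, 6 mm thick) runs along its bottom from the front face (x = 55) to x = 114 mm. It starts upright on the cabinet top, right of the box, x roughly along world +y.
- foot_center (a point): Middle of the foot block, 29 mm above its underside; axes as foot.
- stud (a point): Upright headed stud on the tongue, 105 mm ahead (x) of the block's middle: neck 9 mm, head 18 mm in diameter, head top 23 mm above the underside. This point: on its axis, 12 mm above the underside. The neck goes in the cam's slot, the head above the cam, the tongue beneath. Seated in the cam's mouth its axis is 29 mm from the cam's axis (box x = 46 mm).
- cam: Steel hook-shaped cam plate about 90 mm across, 8 to 16 mm above the deck, on a pivot. Origin on its axis at deck height. At the start its mouth faces the foot block's end of the box. Turned counter-clockwise from above, the outer wall of its greased spiral slot passes behind the stud and pulls it towards the axis by 6 mm per rad. The cam stays where it is left.
- cam_knob (a point): Round upright black knob on the end of the cam's lever, 14 mm in diameter, from 16 to 58 mm above the deck, 60 mm from the cam's axis. This point: on its axis, 45 mm above the deck. At cam_turn = q the lever points at q - 1.3 rad from the box's x axis (counter-clockwise positive).
- cam_turn (a joint): Angle of the cam, 0 (mouth open, start near it) to 2.8 rad, growing counter-clockwise from above. It turns freely with 0.08 Nm; once the block is tight on its pads each 10 N of pull on the stud adds 0.12 to 0.18 Nm (2 to 3 N at the knob), and each 0.1 rad adds 6 to 8 N of pull. A knob pinched hard also resists twisting in the fingers.
- tin_large: Flat round tin, 87 mm across, 26 mm high, far right on the cabinet; leave it. Origin: centre of its underside.
- tin_small: Flat round tin, 69 mm across, 22 mm high, near right; leave it. Origin: centre of its underside.
- brush: Horsehair brush, 150 x 48 x 46 mm, left of the box; leave it. Origin: centre of its underside.
- applicator: Flat green silicone applicator, 46 x 26 x 14 mm, lying on the deck in the far corner of the foot block's end, outside the guides; leave it. Origin: centre of its underside.
- conditioner: Upright bottle, 44 mm in diameter, 105 mm high, beyond the box; leave it. Origin: centre of its underside.
- shoe_horn: Shoe horn lying flat, 190 mm long, near left; leave it. Origin: centre of its underside.
- dauber: Small long-handled dauber brush, 130 mm long, beyond the box; leave it. Origin: centre of its underside.
Things that resemble listed ones, but are neither listed nor needed, are in the scene too. What is shaped like the foot but purple is not meant.

How it is judged:
On the way, in this order (a step that is already met when the one before it is completed fails the run):
1. the foot block stands between the guides with its stud in the cam's mouth (z of stud in the frame of box between 0.108 and 0.116 m and y of stud in the frame of box between -0.009 and 0.009 m and x of stud in the frame of box between 0.04 and 0.058 m and horizontal distance between stud and cam below 0.034 m and angle between foot's own z axis and vertical below 0.1 rad), for 0.2 s.
2. the cam is turned round the stud and pulls it (value of joint cam_turn above 1.1 rad and contact force between foot and cam above 6 N), for 0.1 s.
At the end, for the whole second after the job is handed in: The foot block stands upright (within 0.05 rad) on the deck between the guides, its stud in the cam's slot within 29.5 mm of the cam's axis and 9 mm of the box's middle line, the cam turned more than 1.1 rad and pulling the stud with 8 to 32 N; everything at rest (z of stud in the frame of box between 0.108 and 0.116 m and y of stud in the frame of box between -0.009 and 0.009 m and x of stud in the frame of box between 0.04 and 0.058 m and value of joint cam_turn above 1.1 rad and contact force between foot and cam between 8 and 32 N and horizontal distance between stud and cam below 0.0295 m and angle between foot's own z axis and vertical below 0.05 rad and linear speed of foot below 0.01 m/s and velocity of joint cam_turn below 0.05 rad/s); the robot touches nothing.
It fails at once if the stud is forced: more than 45 N between the foot block and the cam (contact force between foot and cam above 45 N).
It fails at once if a bystander is shifted by more than 30 mm (distance of any of tin_large, tin_small, brush, applicator, conditioner, shoe_horn, dauber from where it was at the start of the episode above 0.03 m).
It also fails if it takes over 72 s, if anything falls off the work surface, if the arm or the gripper's body presses on something with over 40 N, if the wrist force passes 120 N, or if a joint passes its speed limit or range.

## Working session

There is one attempt and no reset: what is moved stays moved. The work goes in short steps, Python scripts to look and compute and a shell command to move; the robot and the scene stay as the last step left them, time stands still between calls to the robot, and variables do not carry over. Pictures are saved under pics/ and viewed, at most 10 in all, crops included, and the job is handed in when it is done.

```bash
mkdir -p pics; cat > h.py <<'E'
import numpy as np, cv2
from bench import status, camera, ctrl
from scipy.spatial.transform import Rotation as R
def cloud(c):
    d=c["depth"]; v,u=np.mgrid[0:d.shape[0],0:d.shape[1]]
    p=np.stack([(u-c["cx"])/c["fx"]*d,(v-c["cy"])/c["fy"]*d,d],-1)
    E=np.array(c["extrinsics"]); return p@E[:3,:3].T+E[:3,3]
def st():
    o=status.get_obs(); w=o["eef_rot"]
    return o,np.array(o["eef_pos"]),R.from_quat([w[1],w[2],w[3],w[0]]).as_matrix()
E
python3 - <<'E'
from h import *
o,p,r=st(); print(o["time_s"],p,r.round(3),o["wrist_force"])
for n in("top","scene"):
    c=camera(n); cv2.imwrite(f"pics/{n}0.png",c["frame"]); np.savez(f"{n}0.npz",P=cloud(c),F=c["frame"])
    print(n,np.array(c["extrinsics"]).round(3).tolist(),c["fx"])
E
```

```text
0.0 [0.21657424 0.53205675 0.23038883] [[-0.926  0.377 -0.001]
 [ 0.377  0.926 -0.001]
 [ 0.    -0.002 -1.   ]] [-0.90182899 -0.29934075 -0.30295372]
top [[-0.011, -0.99, 0.138, 0.335], [-1.0, 0.009, -0.015, -0.012], [0.013, -0.138, -0.99, 1.698], [0.0, 0.0, 0.0, 1.0]] 484.6123467394473
scene [[0.706, 0.471, -0.53, 1.133], [0.709, -0.484, 0.514, -0.627], [-0.014, -0.738, -0.675, 0.896], [0.0, 0.0, 0.0, 1.0]] 400.5996811415428
```

View pics/top0.png

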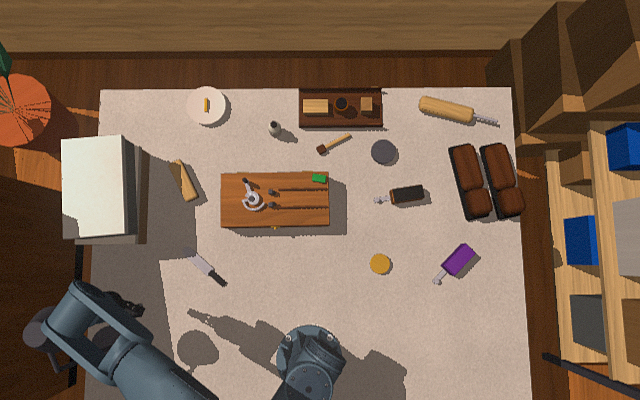

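View pics/scene0.png

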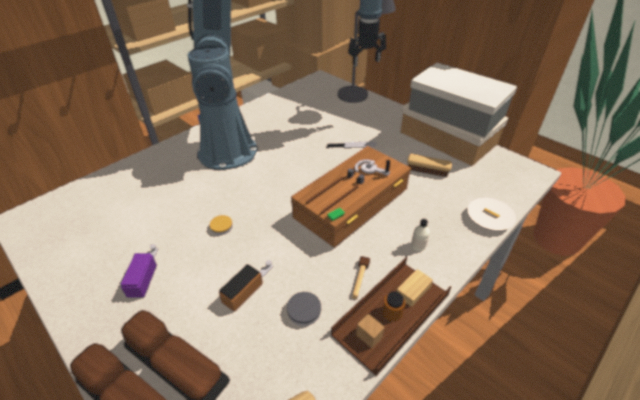

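Candidates for the foot block (top view): a wooden, black-topped block at (405,194) with its stud at (380,199), and a purple one at (459,260), which the task excludes. The first fits: wood with a rubber top, right of the box, stud towards +y. I'll confirm it in a crop and measure at the same time.

```bash
python3 - <<'E'
from h import *
z=np.load("top0.npz"); P,F=z["P"],z["F"]
cv2.imwrite("pics/crop0.png",cv2.resize(F[155:245,210:440],None,fx=3.4,fy=3.4,interpolation=cv2.INTER_CUBIC))
def rect(u0,u1,v0,v1,zl,zh,n):
    S=P[v0:v1,u0:u1].reshape(-1,3); S=S[(S[:,2]>zl)&(S[:,2]<zh)]
    (c,s,a)=cv2.minAreaRect((S[:,:2]*1000).astype(np.float32)); print(n,len(S),np.round(c,1),np.round(s,1),round(a,2),"z",np.median(S[:,2]).round(4))
    b=cv2.boxPoints(((c),s,a)); print(b.round(0).tolist())
rect(210,345,160,240,.085,.125,"box")
rect(365,432,175,215,.045,.075,"foot")
rect(365,432,175,215,.015,.075,"foot+tongue")
print("table",np.median(P[280:300,300:330,2]))
S=P[160:240,210:345]; 
for vv in range(170,216,3): print(vv,(S[vv-160,20:75:2,2]*1000).round(0).astype(int).tolist())
E
```

```text
box 5779 [532.  108.9] [192.1 361.5] 1.13 z 0.1009
[[432.0, 288.0], [440.0, -74.0], [632.0, -70.0], [624.0, 292.0]]
foot 447 [ 554.7 -344.7] [ 50.1 110.7] 9.45 z 0.0574
[[521.0, -294.0], [539.0, -403.0], [589.0, -395.0], [570.0, -286.0]]
foot+tongue 520 [ 551.1 -316. ] [ 51.7 169.4] 8.67 z 0.0568
[[513.0, -236.0], [538.0, -404.0], [589.0, -396.0], [564.0, -228.0]]
table 0.0005128188636421838
170 [-5, 3, -4, -2, -2, 7, -3, 8, 7, -6, 5, -1, -2, -4, -2, 9, 7, -1, 1, -2, 3, 0, 2, 0, -2, 11, 7, 3]
173 [100, 105, 101, 100, 99, 97, 102, 104, 98, 93, 98, 96, 92, 105, 99, 103, 102, 102, 97, 99, 95, 96, 106, 99, 101, 104, 106, 98]
176 [102, 100, 98, 104, 106, 92, 103, 101, 105, 102, 104, 98, 102, 104, 97, 97, 103, 99, 101, 100, 101, 99, 96, 103, 97, 103, 98, 106]
179 [103, 91, 97, 98, 106, 101, 156, 161, 161, 94, 100, 106, 104, 101, 97, 105, 104, 98, 103, 103, 96, 101, 100, 101, 99, 98, 103, 102]
182 [98, 102, 108, 95, 102, 101, 97, 132, 132, 114, 107, 103, 104, 95, 99, 100, 105, 103, 105, 100, 99, 100, 98, 99, 102, 109, 105, 99]
185 [101, 105, 101, 101, 101, 103, 102, 98, 115, 120, 98, 97, 97
[... 726 characters left out ...]
 99, 99, 99, 101, 108, 103]
203 [102, 100, 102, 95, 103, 99, 96, 121, 103, 102, 111, 115, 110, 115, 99, 106, 116, 116, 105, 124, 126, 122, 118, 90, 93, 99, 99, 98]
206 [110, 108, 96, 96, 98, 98, 98, 98, 116, 106, 97, 98, 96, 100, 115, 118, 101, 97, 99, 97, 121, 122, 104, 93, 110, 110, 111, 107]
209 [98, 100, 101, 94, 99, 92, 106, 102, 99, 99, 114, 116, 120, 118, 102, 109, 99, 105, 108, 100, 95, 102, 94, 103, 102, 96, 104, 100]
212 [106, 99, 104, 100, 101, 99, 98, 96, 105, 101, 98, 107, 108, 102, 109, 95, 96, 104, 103, 99, 103, 97, 104, 102, 102, 95, 98, 106]
215 [101, 97, 101, 98, 105, 96, 103, 107, 98, 102, 96, 101, 101, 103, 98, 95, 103, 101, 103, 101, 101, 102, 111, 97, 109, 98, 104, 101]
```

View pics/crop0.png

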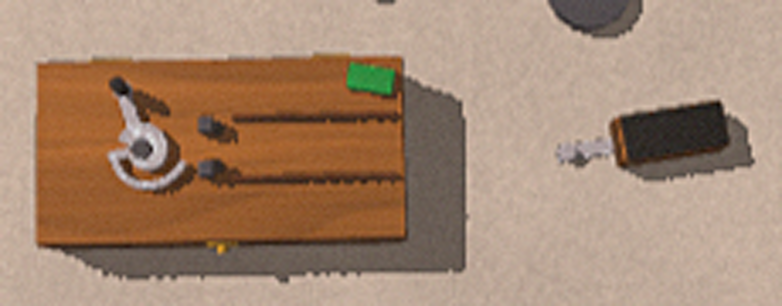

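The crop confirms it: a wooden block with a black rubber top and a steel tongue and stud pointing left (crop (570,150)). The cam's mouth and lever are at crop (140,150) and (120,85). I'll refine the box pose and work out the move above the foot.

```bash
cat >> h.py <<'E'
def go(xyz,yaw):
    "row (cm, deg) to bring TCP to xyz, tool down, tool y along world yaw(deg)"
    o,p,r=st(); y=np.radians(yaw); ty=np.array([np.cos(y),np.sin(y),0]); tz=np.array([0,0,-1.]); T=np.stack([np.cross(ty,tz),ty,tz],1)
    s=r.T@(np.array(xyz)-p)*100; w=np.degrees(R.from_matrix(r.T@T).as_rotvec())
    print("go",s.round(2),w.round(1),"t",o["time_s"],"F",np.round(o["wrist_force"],1))
E
python3 - <<'E'
from h import *
z=np.load("top0.npz"); P=z["P"]
S=P[160:240,210:345].reshape(-1,3); S=S[(S[:,2]>.088)&(S[:,2]<.112)]
# edges: extreme x per y bin, extreme y per x bin
def edge(a,b,lo,hi,f):
    bins=np.arange(lo,hi,.006); X=[];Y=[]
    for q in bins:
        m=(S[:,a]>=q)&(S[:,a]<q+.006)
        if m.sum()>3: X.append(q+.003);Y.append(f(S[m,b]))
    X=np.array(X);Y=np.array(Y); c=np.polyfit(X,Y,1); k=abs(np.polyval(c,X)-Y)<.003; c=np.polyfit(X[k],Y[k],1); return c
for n,e in dict(far=edge(1,0,-.06,.28,np.max),near=edge(1,0,-.06,.28,np.min),L=edge(0,1,.45,.61,np.max),Rr=edge(0,1,.45,.61,np.min)).items():
    print(n,"slope deg",np.degrees(np.arctan(e[0])).round(2),"at mid",np.polyval(e,.109 if n in("far","near") else .532).round(4))
go([.555,-.345,.2],9.45)
E
```

```text
far slope deg -0.81 at mid 0.623
near slope deg -0.63 at mid 0.4457
L slope deg -0.81 at mid 0.2866
Rr slope deg 0.4 at mid -0.0695
go [-64.43 -68.46   3.13] [-0.1  0.  58.4] t 0.1 F [-0.1  0.1 -0.3]
```

```bash
R='[1,-64.4,-68.5,3.1,0,0,58.4]'; python3 -m handwheel '[[[1,-64.4,-68.5,3.1,0,0,58.4],[1,-64.4,-68.5,3.1,0,0,58.4],[1,-64.4,-68.5,3.1,0,0,58.4],[1,-64.4,-68.5,3.1,0,0,58.4],[1,-64.4,-68.5,3.1,0,0,58.4],[1,-64.4,-68.5,3.1,0,0,58.4],[1,-64.4,-68.5,3.1,0,0,58.4],[1,-64.4,-68.5,3.1,0,0,58.4],[1,-64.4,-68.5,3.1,0,0,58.4],[1,-64.4,-68.5,3.1,0,0,58.4]]]'
python3 -c "
from h import *
go([.555,-.345,.2],9.45)"
```

```text
time_s: 1.35
eef_pos: [0.4417, -0.0524, 0.2106]
eef_rot: [0.0, 0.647, 0.763, 0.0]
wrist_force: [0.3, 1.0, 0.1]
opening: 0.999
grasp_force: 0.0
go [-30.72   6.4    1.06] [ 0. -0. -0.] t 1.35 F [0.3 1.  0.1]
```

```bash
python3 -m handwheel '[[[1,-30.7,6.4,1,0,0,0],[1,-30.7,6.4,1,0,0,0],[1,-30.7,6.4,1,0,0,0],[1,-30.7,6.4,1,0,0,0],[1,-30.7,6.4,1,0,0,0],[1,-30.7,6.4,1,0,0,0],[1,-30.7,6.4,1,0,0,0]]]'
cat >> h.py <<'E'
def wcloud():
    o,p,r=st(); c=camera("wrist"); d=c["depth"]; v,u=np.mgrid[0:400,0:640].astype(float)
    x=(u-c["cx"])/c["fx"]; y=(v-c["cy"])/c["fy"]; th=np.hypot(x,y); k=np.where(th>1e-9,np.tan(np.minimum(th,1.45))/np.maximum(th,1e-9),1)
    q=np.stack([x*k*d,y*k*d,d],-1); H=np.array(c["hand_eye"]); q=q@H[:3,:3].T+H[:3,3]
    return q@r.T+p, c
E
python3 - <<'E'
from h import *
P,c=wcloud(); cv2.imwrite("pics/w1.png",c["frame"]); np.savez("w1.npz",P=P,F=c["frame"])
S=P.reshape(-1,3); ok=c["depth"].ravel()>0
m=ok&(abs(S[:,2]-.058)<.006)&(S[:,0]>.48)&(S[:,0]<.63)&(S[:,1]>-.43)&(S[:,1]<-.26)
print(m.sum(),cv2.minAreaRect((S[m,:2]*1000).astype(np.float32)),np.median(S[m,2]))
m=ok&(abs(S[:,2]-.021)<.007)&(S[:,0]>.5)&(S[:,0]<.58)&(S[:,1]>-.27)&(S[:,1]<-.21); print(m.sum(),np.median(S[m],0))
go([.555,-.345,.2],9.45)
E
```

```text
time_s: 2.22
eef_pos: [0.5544, -0.3423, 0.1996]
eef_rot: [-0.001, 0.647, 0.763, 0.0]
wrist_force: [-0.4, 0.4, -0.2]
opening: 1.003
grasp_force: 0.0
5060 ((551.6257934570312, -344.4809875488281), (46.5777702331543, 103.89735412597656), 8.130929946899414) 0.05775064479944106
234 [ 0.53539633 -0.24099048  0.0227027 ]
go [-0.33 -0.01  0.02] [-0.  -0.1  0. ] t 2.275 F [0.3 0.4 0.5]
```

View pics/w1.png

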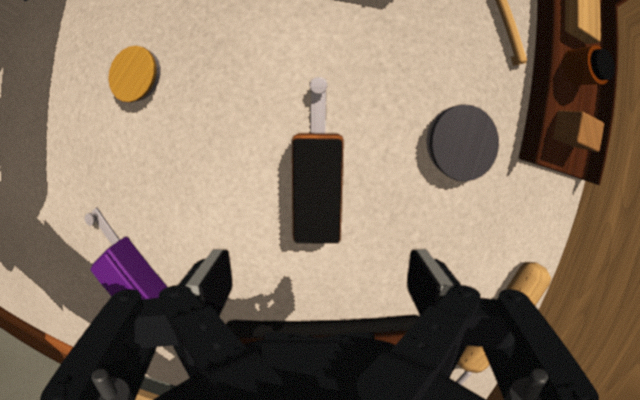

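The wrist view shows the block at (317,190) and its stud at (318,86), in line with the fingers. Next is the descent and grasp.

```bash
python3 -c "
from h import *
go([.5525,-.3445,.02],8.9)"; 
```

```text
go [-0.27 -0.24 18.02] [-0.  -0.1  0.6] t 2.275 F [0.3 0.4 0.5]
```

```bash
python3 -m handwheel '[[[1,-0.3,-0.2,6,0,0,0.6],[1,-0.3,-0.2,12,0,0,0.6],[1,-0.3,-0.2,16,0,0,0.6],[1,-0.3,-0.2,18,0,0,0.6],[1,-0.3,-0.2,18,0,0,0.6],[-1,-0.3,-0.2,18,0,0,0.6],[-1,-0.3,-0.2,18,0,0,0.6],[-1,-0.3,-0.2,18,0,0,0.6],[-1,-0.3,-0.2,18,0,0,0.6],[-1,-0.3,-0.2,18,0,0,0.6]]]'
python3 -m handwheel '[[[-1,0,0,0,0,0,0],[-1,0,0,0,0,0,0],[-1,0,0,-2,0,0,0],[-1,0,0,-8,0,0,0],[-1,0,0,-14,0,0,0],[-1,0,0,-18,0,0,0],[-1,0,0,-18,0,0,0],[-1,0,0,-18,0,0,0]]]'
```

```text
time_s: 3.52
eef_pos: [0.5547, -0.3473, 0.0233]
eef_rot: [0.002, 0.65, 0.76, -0.0]
wrist_force: [-0.8, 0.7, 7.2]
opening: 0.578
grasp_force: 65.2
time_s: 4.53
eef_pos: [0.5526, -0.3452, 0.1993]
eef_rot: [-0.001, 0.651, 0.759, 0.0]
wrist_force: [0.1, 0.3, -4.1]
opening: 0.572
grasp_force: 64.1
```

```bash
python3 -c "
from h import *
go([.5359,-.0115,.2],.7)"; 
```

```text
go [ 3.323e+01  3.480e+00 -1.000e-02] [-0.1 -0.1  8.1] t 4.525 F [ 0.1  0.3 -4.1]
```

```bash
python3 -m handwheel '[[[-1,3,0.3,0,0,0,1],[-1,8,0.8,0,0,0,2],[-1,13,1.4,0,0,0,3],[-1,18,1.9,0,0,0,4],[-1,23,2.4,0,0,0,5],[-1,28,2.9,0,0,0,6.5],[-1,31,3.3,0,0,0,7.5],[-1,33.2,3.5,0,0,0,8.1],[-1,33.2,3.5,0,0,0,8.1],[-1,33.2,3.5,0,0,0,8.1]]]'
python3 - <<'E'
from h import *
P,c=wcloud(); cv2.imwrite("pics/w2.png",c["frame"]); np.savez("w2.npz",P=P,F=c["frame"],D=c["depth"])
go([.5359,-.0115,.2],.7)
E
```

```text
time_s: 5.78
eef_pos: [0.5362, -0.0128, 0.1991]
eef_rot: [-0.001, 0.702, 0.712, -0.001]
wrist_force: [0.2, -0.6, -4.8]
opening: 0.571
grasp_force: 64.0
go [ 0.17 -0.05 -0.05] [-0.1 -0.   0. ] t 5.825 F [ 0.  -0.2 -3. ]
```

View pics/w2.png

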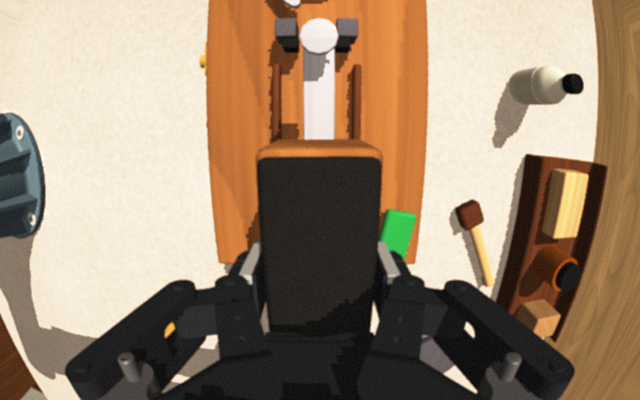

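The stud head (319,36) lies between the pads (287,35) and (346,35), and the tongue lies between the guides (276,100) and (357,100). Now to measure how well they line up.

```bash
python3 - <<'E'
from h import *
z=np.load("w2.npz"); P,D=z["P"],z["D"]; ok=D>0
def reg(u0,u1,v0,v1,zl,zh,n):
    S=P[v0:v1,u0:u1][ok[v0:v1,u0:u1]]; S=S[(S[:,2]>zl)&(S[:,2]<zh)]
    print(n,len(S),np.median(S,0).round(4),"min",S.min(0).round(4),"max",S.max(0).round(4)); return S
s=reg(305,333,22,50,.18,.22,"stud")
reg(310,328,70,130,.16,.2,"tongue"); 
reg(275,300,15,55,.115,.135,"padL"); reg(335,360,15,55,.115,.135,"padR")
for a,b,n in((268,284,"gL"),(348,366,"gR")):
    S=P[68:138,a:b][ok[68:138,a:b]]; S=S[(S[:,2]>.107)&(S[:,2]<.12)]; k=np.polyfit(S[:,1],S[:,0],1); print(n,len(S),np.degrees(np.arctan(k[0])),np.polyval(k,.06),S[:,1].min(),S[:,1].max())
# deck edges
for a,b,n in((195,235,"L"),(400,440,"R")):
    e=[]
    for v in range(60,200,4):
        m=ok[v,a:b]&(abs(P[v,a:b,2]-.1)<.01); Q=P[v,a:b][m]
        if len(Q)>3: e.append(Q[0 if n=="L" else -1])
    e=np.array(e); k=np.polyfit(e[:,1],e[:,0],1); r=np.polyval(k,e[:,1])-e[:,0]; g=abs(r)<.003; k=np.polyfit(e[g,1],e[g,0],1); print(n,np.degrees(np.arctan(k[0])),np.polyval(k,.06),g.sum())
S=reg(262,378,160,320,.2,.25,"foottop")
print("deck",np.median(P[100:130,225:255,2]))
reg(262,378,148,153,.1,.3,"front")
E
```

```text
stud 769 [0.5333 0.0945 0.1988] min [0.5272 0.0875 0.195 ] max [0.5398 0.1018 0.2009]
tongue 1074 [0.5337 0.0654 0.1818] min [0.5292 0.0499 0.1794] max [0.5383 0.0808 0.1838]
padL 639 [0.5111 0.1167 0.1249] min [0.5023 0.1059 0.115 ] max [0.5185 0.1283 0.1286]
padR 605 [0.5517 0.1179 0.1252] min [0.5444 0.1066 0.1152] max [0.5603 0.1288 0.1276]
gL 590 -0.34880294192825456 0.5020157196626883 0.04129226072689626 0.09383715202337022
gR 587 -0.49347730600501116 0.5613549786196415 0.041896174586924156 0.09412365594960427
L -1.5447907732828472 0.44226004647187805 35
R -0.6061074966203843 0.6205959647819704 35
foottop 18353 [0.535  0.0113 0.2336] min [ 0.5104 -0.0353  0.2205] max [0.561  0.0415 0.2365]
deck 0.09981353974972099
front 580 [0.5346 0.0436 0.2242] min [0.5109 0.0332 0.1006] max [0.5798 0.0448 0.2271]
```

```bash
python3 -m handwheel '[[[-1,0,-0.28,1,0,0,0.6],[-1,0,-0.28,3,0,0,0.6],[-1,0,-0.28,5,0,0,0.6],[-1,0,-0.28,6,0,0,0.6],[-1,0,-0.28,6,0,0,0.6],[-1,0,-0.28,6,0,0,0.6]]]'
python3 - <<'E'
from h import *
P,c=wcloud(); D=c["depth"]; F=c["frame"].copy(); cv2.imwrite("pics/w3.png",F); ok=D>0
S=P[0:150,240:400][ok[0:150,240:400]]
def f(m,n): 
    Q=S[m]; print(n,len(Q),np.median(Q,0).round(4) if len(Q) else "")
x,y,zz=S.T
T=(zz>.13)&(zz<.15)&(y<.12)&(y>.08); f(T,"stud")
T=(zz>.117)&(zz<.127)&(y<.085)&(y>.05)&(abs(x-.53)<.012); f(T,"tongue"); k=np.polyfit(y[T],x[T],1); print(np.degrees(np.arctan(k[0])))
for a,n in((.502,"gL"),(.5615,"gR")):
    T=(zz>.108)&(zz<.116)&(y<.092)&(abs(x-a)<.006); f(T,n)
go([.5,0,.1],0)
E
```

```text
time_s: 6.58
eef_pos: [0.5348, -0.0129, 0.1414]
eef_rot: [0.001, 0.706, 0.708, 0.0]
wrist_force: [0.1, 0.0, -3.3]
opening: 0.569
grasp_force: 64.0
stud 1107 [0.533  0.0942 0.141 ]
tongue 2105 [0.5335 0.0674 0.124 ]
0.22344803496797422
gL 1011 [0.502  0.0657 0.1114]
gR 969 [0.561  0.0667 0.1115]
go [ 1.3  -3.49  4.15] [0.1 0.  0.1] t 6.625 F [ 0.7 -0.5 -3.4]
```

```bash
python3 -m handwheel '[[[-1,0,-0.18,0,0,0,0],[-1,0,-0.18,0,0,0,0],[-1,0,-0.18,0.5,0,0,0],[-1,0,-0.18,0.9,0,0,0],[-1,0,-0.18,1.2,0,0,0],[-1,0,-0.18,1.4,0,0,0],[-1,0,-0.18,1.5,0,0,0],[-1,0,-0.18,1.6,0,0,0],[-1,0,-0.18,1.6,0,0,0]]]'
```

```text
time_s: 7.75
eef_pos: [0.5325, -0.0126, 0.1247]
eef_rot: [0.0, 0.706, 0.708, -0.0]
wrist_force: [0.5, 0.1, -4.2]
opening: 0.569
grasp_force: 64.0
```

```bash
python3 -m handwheel '[[[-1,0,0,0.1,0,0,0],[-1,0,0,0.2,0,0,0],[-1,0,0,0.2,0,0,0],[-1,0,0,0.2,0,0,0]]]'
python3 - <<'E'
from h import *
P,c=wcloud(); D=c["depth"]; F=c["frame"].copy(); cv2.imwrite("pics/w4.png",cv2.resize(F[0:200,180:460],None,fx=2.8,fy=2.8)); ok=D>0
S=P[0:150,240:400][ok[0:150,240:400]]
x,y,zz=S.T
def f(m,n): 
    Q=S[m]; print(n,len(Q),np.median(Q,0).round(4),Q.min(0).round(4),Q.max(0).round(4))
f((zz>.117)&(zz<.13)&(y<.12)&(y>.08)&(abs(x-.531)<.0095),"stud")
T=(zz>.103)&(zz<.11)&(y<.085)&(y>.05)&(abs(x-.531)<.01); f(T,"tongue"); k=np.polyfit(y[T],x[T],1); print(np.degrees(np.arctan(k[0])))
for a,n in((.502,"gL"),(.5615,"gR")): f((zz>.108)&(zz<.116)&(y<.092)&(abs(x-a)<.006),n)
E
```

```text
time_s: 8.25
eef_pos: [0.5326, -0.0126, 0.1233]
eef_rot: [0.0, 0.706, 0.708, 0.0]
wrist_force: [-4.2, 2.0, 5.6]
opening: 0.575
grasp_force: 65.1
stud 1107 [0.5307 0.0944 0.1227] [0.5219 0.0858 0.1179] [0.5395 0.1036 0.1248]
tongue 2111 [0.5312 0.0673 0.1058] [0.523  0.0502 0.103 ] [0.539  0.085  0.1083]
0.12445373954436142
gL 1205 [0.502  0.0666 0.1114] [0.498  0.0406 0.108 ] [0.5051 0.0919 0.1145]
gR 1218 [0.5609 0.0661 0.1114] [0.5579 0.0408 0.1081] [0.5649 0.0919 0.1138]
```

View pics/w4.png

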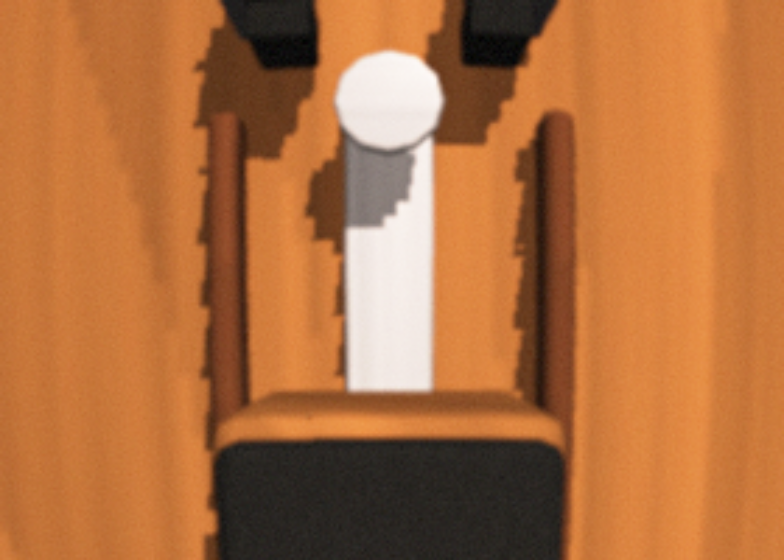

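The block is on the deck, centred between the guides (228 and 556 in the crop), and the stud head at (388,100) is heading between the pads. Slide in.

```bash
python3 -m handwheel '[[[-1,0.6,0,-0.05,0,0,0],[-1,1.4,-0.01,-0.05,0,0,0],[-1,2.2,-0.02,-0.05,0,0,0],[-1,3,-0.02,-0.05,0,0,0],[-1,3.8,-0.03,-0.05,0,0,0],[-1,4.4,-0.03,-0.05,0,0,0],[-1,4.8,-0.04,-0.05,0,0,0],[-1,5,-0.04,-0.05,0,0,0],[-1,5,-0.04,-0.05,0,0,0]]]'
```

```text
time_s: 9.43
eef_pos: [0.532, 0.0377, 0.1233]
eef_rot: [-0.0, 0.706, 0.708, 0.0]
wrist_force: [-0.4, -0.4, 2.5]
opening: 0.573
grasp_force: 64.7
```

```bash
python3 -m handwheel '[[[-1,0.1,0,0,0,0,0],[-1,0.2,0,0,0,0,0],[-1,0.3,0,0,0,0,0],[-1,0.4,0,0,0,0,0],[-1,0.5,0,0,0,0,0],[-1,0.5,0,0,0,0,0]]]'
```

```text
time_s: 10.18
eef_pos: [0.5321, 0.0424, 0.1233]
eef_rot: [0.0, 0.706, 0.708, 0.0]
wrist_force: [0.5, -3.4, 2.8]
opening: 0.57
grasp_force: 64.8
```

```bash
python3 -m handwheel '[[[-1,0.1,0,0,0,0,0],[-1,0.2,0,0,0,0,0],[-1,0.2,0,0,0,0,0]]]'
```

```text
time_s: 10.55
eef_pos: [0.532, 0.0445, 0.1233]
eef_rot: [0.0, 0.706, 0.708, 0.0]
wrist_force: [0.1, -4.5, 3.8]
opening: 0.574
grasp_force: 65.0
```

```bash
python3 -m handwheel '[[[-1,0.1,0,0,0,0,0],[-1,0.1,0,0,0,0,0]]]'; python3 -m handwheel '[[[-1,0.1,0,0,0,0,0],[-1,0.1,0,0,0,0,0]]]'
python3 - <<'E'
from h import *
c=camera("top"); P=cloud(c); D=c["depth"]
S=P[170:230,215:340].reshape(-1,3)
m=(S[:,2]>.114)&(S[:,2]<.13); 
cv2.imwrite("pics/top5.png",cv2.resize(c["frame"][165:240,210:340],None,fx=5.5,fy=5.5,interpolation=cv2.INTER_CUBIC))
E
```

```text
time_s: 10.8
eef_pos: [0.532, 0.0454, 0.1233]
eef_rot: [0.0, 0.706, 0.708, 0.0]
wrist_force: [0.3, -4.6, 5.0]
opening: 0.571
grasp_force: 65.0
time_s: 11.05
eef_pos: [0.532, 0.0464, 0.1233]
eef_rot: [0.0, 0.706, 0.708, 0.0]
wrist_force: [-0.4, -4.6, 3.9]
opening: 0.578
grasp_force: 65.0
```

View pics/top5.png

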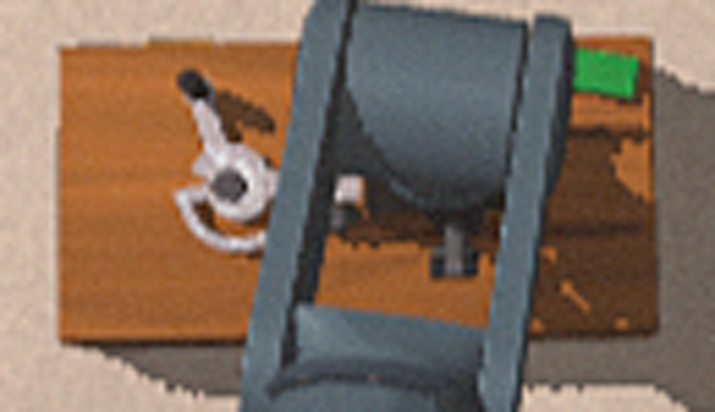

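```bash
python3 - <<'E'
from h import *
z=np.load("top0.npz"); P=z["P"]
c=P[194:202,246:256].reshape(-1,3); m=c[:,2]>.117; print(m.sum(),np.median(c[m],0),c[m].min(0),c[m].max(0))
k=P[175:183,238:250].reshape(-1,3); m=k[:,2]>.145; print("knob0",m.sum(),np.median(k[m],0))
P,c=wcloud(); F=c["frame"]; ok=c["depth"]>0; cv2.imwrite("pics/w6.png",cv2.resize(F[0:140,200:440],None,fx=3.2,fy=3.2))
S=P[ok]; x,y,zz=S.T; m=(zz>.118)&(zz<.128)&(abs(x-.53)<.0095)&(y>.13)&(y<.17); Q=S[m]; print("stud",m.sum(),np.median(Q,0),Q.min(0),Q.max(0))
E
```

```text
44 [0.53303848 0.18384743 0.12053395] [0.52269383 0.17027765 0.11732327] [0.54648239 0.19984295 0.12459745]
knob0 20 [0.58955436 0.20111604 0.15879339]
stud 1104 [0.53021467 0.15342216 0.12269818] [0.52148742 0.14477341 0.11858062] [0.53898355 0.16243907 0.12475271]
```

View pics/w6.png

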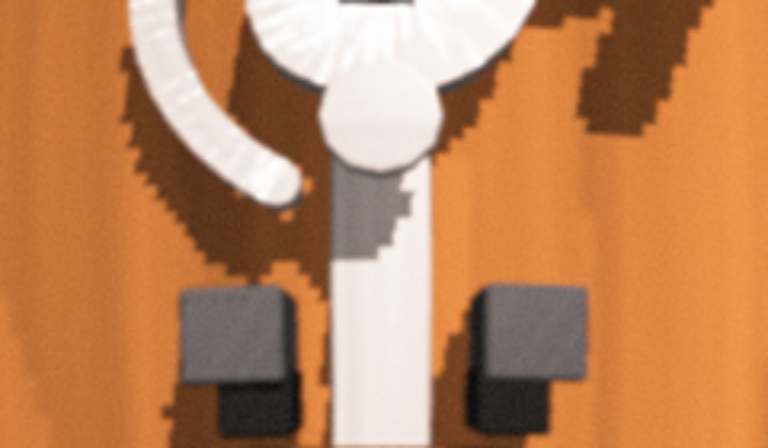

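The stud head (380,112) sits in the cam's mouth against the hub, about 30 mm from the axis. One more small push.

```bash
python3 -m handwheel '[[[-1,0.1,0,0,0,0,0],[-1,0.1,0,0,0,0,0]]]'; python3 -m handwheel '[[[-1,0.05,0,0,0,0,0],[-1,0.1,0,0,0,0,0]]]'
```

```text
time_s: 11.4
eef_pos: [0.532, 0.0474, 0.1233]
eef_rot: [0.0, 0.706, 0.708, 0.0]
wrist_force: [0.2, -5.5, 5.9]
opening: 0.571
grasp_force: 65.1
time_s: 11.65
eef_pos: [0.532, 0.0476, 0.1233]
eef_rot: [0.001, 0.706, 0.708, -0.0]
wrist_force: [0.0, -9.5, 5.2]
opening: 0.573
grasp_force: 65.1
```

It has seated: y stopped at 0.0476 as the force rose to 9.5 N, which puts the stud 29 mm from the cam's axis. Release and lift.

```bash
python3 -m handwheel '[[[-1,-0.05,0,-0.05,0,0,0],[0.3,-0.05,0,-0.05,0,0,0],[0.8,-0.05,0,-0.05,0,0,0],[0.8,-0.05,0,-0.05,0,0,0],[0.8,-0.05,0,-2,0,0,0],[0.8,-0.05,0,-6,0,0,0],[0.8,-0.05,0,-12,0,0,0],[0.8,3,0,-14,0,0,0],[0.8,6,0,-14,0,0,0],[0.8,6,0,-14,0,0,0]]]'
python3 - <<'E'
from h import *
o,p,r=st();P,c=wcloud(); F=c["frame"]; ok=c["depth"]>0; cv2.imwrite("pics/w7.png",F)
S=P[ok]; x,y,zz=S.T
def f(m,n): Q=S[m]; print(n,m.sum(),np.median(Q,0).round(4),Q.min(0).round(4),Q.max(0).round(4))
f((zz>.15)&(zz<.165)&(y>.17)&(y<.26)&(x>.55),"knob")
f((zz>.117)&(zz<.13)&(abs(x-.53)<.012)&(y<.166)&(y>.14),"stud")
f((zz>.117)&(zz<.135)&(abs(x-.53)<.015)&(y>.17)&(y<.2),"pivot")
f((zz>.104)&(zz<.135)&(abs(x-.53)<.06)&(y>.14)&(y<.23),"cam")
f((zz>.15)&(zz<.165)&(abs(x-.53)<.03)&(y>.0)&(y<.11),"foot")
print(o["q"])
E
```

```text
time_s: 12.9
eef_pos: [0.5314, 0.1102, 0.2634]
eef_rot: [-0.0, 0.705, 0.709, 0.0]
wrist_force: [-0.2, -0.7, 0.1]
opening: 0.9
grasp_force: 0.0
knob 227 [0.5865 0.2027 0.1575] [0.5805 0.1964 0.1505] [0.5937 0.2098 0.1594]
stud 290 [0.5301 0.1556 0.1228] [0.5218 0.1472 0.117 ] [0.5411 0.1647 0.1248]
pivot 377 [0.53   0.1842 0.1188] [0.5152 0.1702 0.117 ] [0.5446 0.1992 0.1215]
cam 3617 [0.5292 0.1835 0.116 ] [0.4917 0.1405 0.1044] [0.5896 0.2174 0.1345]
foot 5150 [0.5306 0.0582 0.1578] [0.5068 0.     0.15  ] [0.5545 0.1041 0.1602]
[-1.46878563e-02  8.19260690e-02  1.65178164e+00  7.08909910e-04
  1.40769071e+00 -2.00892042e-02]
```

View pics/w7.png

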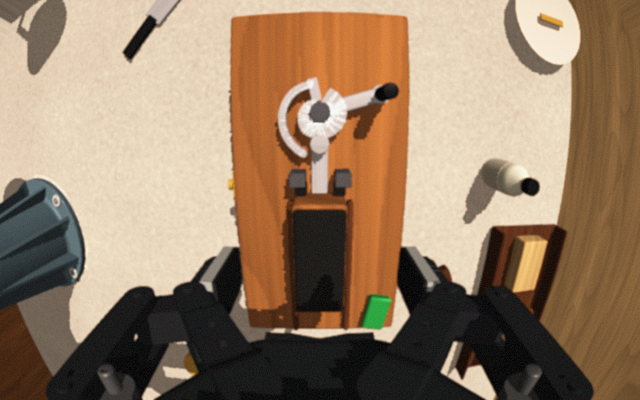

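The view shows the block seated between the guides at (320,255), the stud at (319,146) in the cam's mouth, and the knob at (388,91). Next I cage the knob loosely.

```bash
python3 -c "
from h import *
go([.5866,.2030,.2],-71.6)"; 
```

```text
go [9.36 5.57 6.29] [-0.   0.  71.9] t 12.95 F [-0.5  0.2 -0.5]
```

```bash
python3 -m handwheel '[[[0,9.4,5.6,0,0,0,71.9],[-0.4,9.4,5.6,3,0,0,71.9],[-0.4,9.4,5.6,5,0,0,71.9],[-0.4,9.4,5.6,6.3,0,0,71.9],[-0.4,9.4,5.6,6.3,0,0,71.9],[-0.4,9.4,5.6,6.3,0,0,71.9],[-0.4,9.4,5.6,6.3,0,0,71.9],[-0.4,9.4,5.6,6.3,0,0,71.9],[-0.4,9.4,5.6,6.3,0,0,71.9],[-0.4,9.4,5.6,6.3,0,0,71.9]]]'
python3 -c "
from h import *
P,c=wcloud();ok=c['depth']>0;S=P[ok]; x,y,z=S.T
m=(z>.15)&(z<.163)&(abs(x-.5866)<.03)&(abs(y-.203)<.03); print(m.sum(),np.median(S[m],0))
go([.5866,.2030,.128],-71.6)"; 
```

```text
time_s: 14.2
eef_pos: [0.5875, 0.2023, 0.2001]
eef_rot: [0.0, 0.987, 0.159, -0.0]
wrist_force: [0.6, -0.1, -0.6]
opening: 0.299
grasp_force: 0.0
395 [0.58882314 0.20331782 0.15737416]
go [-0.07 -0.09  7.21] [-0.   0.  -0.1] t 14.25 F [-0.4 -0.5 -0.8]
```

```bash
python3 -m handwheel '[[[-0.4,0,0,2,0,0,0],[-0.4,0,0,4,0,0,0],[-0.4,0,0,6,0,0,0],[-0.4,0,0,7.2,0,0,0],[-0.55,0,0,7.2,0,0,0],[-0.55,0,0,7.2,0,0,0],[-0.55,0,0,7.2,0,0,0]]]'
python3 -c "
import numpy as np
for d in range(6,49,6): a=np.radians(d); print([-0.55,round(6*(np.cos(a)-1),2),round(-6*np.sin(a),2),0,0,0,-d])"
```

```text
time_s: 15.12
eef_pos: [0.5882, 0.2027, 0.1292]
eef_rot: [0.0, 0.987, 0.158, 0.001]
wrist_force: [0.3, -0.3, 0.2]
opening: 0.226
grasp_force: 0.0
[-0.55, np.float64(-0.03), np.float64(-0.63), 0, 0, 0, -6]
[-0.55, np.float64(-0.13), np.float64(-1.25), 0, 0, 0, -12]
[-0.55, np.float64(-0.29), np.float64(-1.85), 0, 0, 0, -18]
[-0.55, np.float64(-0.52), np.float64(-2.44), 0, 0, 0, -24]
[-0.55, np.float64(-0.8), np.float64(-3.0), 0, 0, 0, -30]
[-0.55, np.float64(-1.15), np.float64(-3.53), 0, 0, 0, -36]
[-0.55, np.float64(-1.54), np.float64(-4.01), 0, 0, 0, -42]
[-0.55, np.float64(-1.99), np.float64(-4.46), 0, 0, 0, -48]
```

```bash
python3 -m handwheel '[[[-0.55,-0.03,-0.63,0,0,0,-6],[-0.55,-0.13,-1.25,0,0,0,-12],[-0.55,-0.29,-1.85,0,0,0,-18],[-0.55,-0.52,-2.44,0,0,0,-24],[-0.55,-0.8,-3,0,0,0,-30],[-0.55,-1.15,-3.53,0,0,0,-36],[-0.55,-1.54,-4.01,0,0,0,-42],[-0.55,-1.99,-4.46,0,0,0,-48],[-0.55,-1.99,-4.46,0,0,0,-48]]]'
cat >> h.py <<'E'
def lev(c=(.530,.1842)):
    "tool angle about the cam axis (rad, q of tool), radius, tangential/radial force"
    o,p,r=st(); d=p[:2]-c; a=np.arctan2(d[1],d[0]); t=np.array([-np.sin(a),np.cos(a)]); F=np.array(o["wrist_force"])
    print("q_tool",round(a-np.radians(90.6)+1.3,3),"rad",round(np.hypot(*d)*1e3,1),"Ft",round(-F[:2]@t,2),"Fr",round(F[:2]@(d/np.hypot(*d)),2),"Fz",round(F[2],2),"yawerr",round(np.degrees(a-np.arctan2(r[1,0],r[0,0])),1),"t",o["time_s"])
E
python3 -c "
from h import *
lev()"
```

```text
time_s: 16.25
eef_pos: [0.555, 0.2389, 0.129]
eef_rot: [0.0, 0.838, 0.546, 0.001]
wrist_force: [-0.1, 0.2, 0.1]
opening: 0.225
grasp_force: 0.0
q_tool 0.862 rad 60.2 Ft -0.18 Fr 0.09 Fz 0.05 yawerr -0.7 t 16.25
```

```bash
python3 -m handwheel '[[[-0.55,-0.03,-0.63,0,0,0,-6],[-0.55,-0.13,-1.25,0,0,0,-12],[-0.55,-0.29,-1.85,0,0,0,-18],[-0.55,-0.52,-2.44,0,0,0,-24]]]'
cat >> h.py <<'E'
def knob():
    P,c=wcloud();S=P[c['depth']>0]; p=st()[1]
    m=(S[:,2]>.15)&(S[:,2]<.163)&(np.hypot(*(S[:,:2]-p[:2]).T)<.011); k=np.median(S[m],0); d=k[:2]-np.array([.530,.1842]); print("knob",m.sum(),k.round(4),"q",round(np.arctan2(d[1],d[0])-np.radians(90.6)+1.3,3),"r",round(np.hypot(*d)*1e3,1))
E
python3 -c "
from h import *
lev();knob()"
```

```text
time_s: 16.75
eef_pos: [0.5312, 0.2436, 0.129]
eef_rot: [0.001, 0.705, 0.709, 0.001]
wrist_force: [1.3, -1.2, -0.9]
opening: 0.227
grasp_force: 1.0
q_tool 1.269 rad 59.4 Ft 1.29 Fr -1.17 Fz -0.87 yawerr -1.4 t 16.75
knob 980 [0.5326 0.2466 0.1574] q 1.249 r 62.5
```

```bash
L='from h import *
lev()'
python3 -m handwheel '[[[-0.55,-0.01,-0.31,0,0,0,-3],[-0.55,-0.03,-0.63,0,0,0,-6]]]' >/dev/null; python3 -c "$L"
python3 -m handwheel '[[[-0.55,-0.01,-0.31,0,0,0,-3],[-0.55,-0.03,-0.63,0,0,0,-6]]]' >/dev/null; python3 -c "$L"
```

```text
q_tool 1.374 rad 59.4 Ft 1.56 Fr -0.67 Fz -0.23 yawerr -1.3 t 17.05
q_tool 1.478 rad 59.2 Ft 2.9 Fr -1.15 Fz -0.04 yawerr -1.3 t 17.3
```

```bash
L='from h import *
lev()'
python3 -m handwheel '[[[-0.55,0,-0.16,0,0,0,-1.5],[-0.55,-0.01,-0.31,0,0,0,-3]]]' >/dev/null; python3 -c "$L"
python3 -m handwheel '[[[-0.55,0,-0.16,0,0,0,-1.5],[-0.55,-0.01,-0.31,0,0,0,-3]]]' >/dev/null; python3 -c "$L"
```

```text
q_tool 1.532 rad 59.2 Ft 5.1 Fr -1.72 Fz 0.1 yawerr -1.3 t 17.55
q_tool 1.588 rad 59.1 Ft 5.26 Fr -2.57 Fz 1.49 yawerr -1.2 t 17.8
```

```bash
L='from h import *
lev()'
python3 -m handwheel '[[[-0.55,0,-0.16,0,0,0,-1.5],[-0.55,-0.01,-0.31,0,0,0,-3]]]' >/dev/null; python3 -c "$L"; python3 -m handwheel '[[[-0.55,0,-0.05,0,0,0,-0.5],[-0.55,0,-0.1,0,0,0,-1]]]' >/dev/null; python3 -c "$L
knob()"
```

```text
q_tool 1.637 rad 59.0 Ft 5.16 Fr -3.7 Fz 0.82 yawerr -1.4 t 18.05
q_tool 1.652 rad 58.9 Ft 5.86 Fr -2.05 Fz 0.81 yawerr -1.5 t 18.3
knob 978 [0.5097 0.2431 0.1574] q 1.621 r 62.3
```

The torque excess (about 4.5 N at the knob) and the angle past first contact (about 0.25 rad) both point to a pull of roughly 18–20 N. Let go and retreat.

```bash
python3 -m handwheel '[[[-0.55,0,0.15,0,0,0,0],[-0.45,0,0.25,0,0,0,0],[-0.35,0,0.25,0,0,0,0],[-0.35,0,0.25,0,0,0,0],[-0.35,0,0.25,-2,0,0,0],[-0.35,0,0.25,-5,0,0,0],[-0.35,0,0.25,-10,0,0,0],[-0.35,-6,0.25,-12,0,0,0],[-0.35,-6,0.25,-12,0,0,0],[-0.35,-6,0.25,-12,0,0,0]]]'
python3 - <<'E'
from h import *
P,c=wcloud();S=P[c['depth']>0]; x,y,z=S.T; cv2.imwrite("pics/w8.png",c["frame"])
m=(z>.15)&(z<.163)&(y>.22)&(abs(x-.53)<.06); k=np.median(S[m],0) if m.any() else None; print("knob",m.sum(),k)
if k is not None: d=k[:2]-[.53,.1842]; print("q",np.arctan2(d[1],d[0])-np.radians(90.6)+1.3)
E
```

```text
time_s: 19.6
eef_pos: [0.5325, 0.1846, 0.2476]
eef_rot: [-0.001, 0.558, 0.83, -0.0]
wrist_force: [-0.3, -0.1, -1.1]
opening: 0.325
grasp_force: 0.0
knob 259 [0.51155482 0.24148727 0.15766166]
q 1.601023160459231
```

View pics/w8.png

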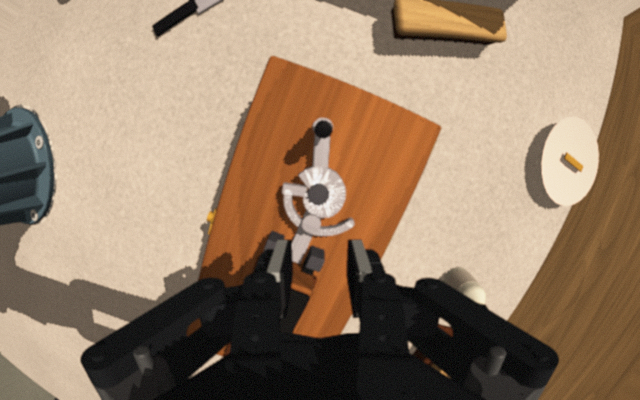

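The cam's arm (345,228) has hooked behind the stud (312,225). The lever rests at q ≈ 1.60, the block is in place and the gripper is clear.

```bash
python3 -c "
from bench import ctrl
print(ctrl.hand_in())"
```

```text
the job is handed in; nothing more can be done
None
```

The foot block is seated between the guides with its stud hooked in the cam; I turned the lever to about 1.6 rad for an estimated pull of 18–20 N, let go and handed the job in (no verdict came back).

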